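# Fit the pH electrode into the side neck of the flask

### The arm

A 6-joint arm with a two-finger parallel gripper is mounted at the origin on the work surface. World frame = base frame: x ahead of the robot, y to its left, z up, the work surface at z = 0. Lengths are in m, angles in rad, forces in N, time in s.
With the tool pointing down it reaches from about 0.225 to 0.875 m from the base axis. Payload 3.4 kg.
Tool frame: the origin (TCP) lies on the centre line of the jaws, within the pads' length; the fingertips stand 11 mm ahead of it and the grasp point (between the pads) lies 8 mm behind it; z points along the fingers, y is the direction in which the jaws open and shut (so a half turn about z gives the same grasp; the last joint's range is limited). The gripper opens to 85 mm and grips with 20 to 120 N. Pads are 22 mm wide; open, the fingers measure 114 mm over their backs; the gripper's body (76 mm by 85 mm) begins 54 mm behind the grasp point. The pads swing forward as they close: fully open they stand 13 mm farther back than shut.
Start: joints at [-1.248, 0.276, 1.505, -0, 1.361, -0.121], TCP at [0.247, -0.519, 0.219] pointing down, gripper open.
Joint ranges: [-2.89, 2.89], [-0.75, 2.08], [0.22, 2.7], [-1.18, 4.32], [0.11, 2.71], [-2.7, 2.7]. Speed limits (rad/s): [2.57, 2.57, 3.14, 3.14, 3.14, 3.14].

### API

Orientations are given as [roll, pitch, yaw] about the fixed x, y, z axes, in that order (R = Rz(yaw) Ry(pitch) Rx(roll)).
In Python, from workcell import * gives the robot as it stands.
- The arm moves only by the shell command python3 -m handwheel 'ROWS' [FORCE]. ROWS is JSON, a list of rows, each a list of 3 entries, a list of its own where there are three numbers: the shift along the tool's x, y, z in m, then the turn, a rotation vector about the tool's x, y, z in rad, then the opening, from 0 (shut) to 1 (fully open). A call has 1 to 8 rows; each row is the pose to reach, as a shift and turn from the pose measured when the call began, along the tool's axes at that moment; what a row does not reach only later rows make up. A row lasts 1/10 s, in which the tool goes at most 50 mm and 8.59 degrees, less where a joint would pass 70% of its speed; a pose out of reach is approached as far as the arm can. A call with a gripper value outside its range is refused whole. The fingers move at their own pace and stop on an object; FORCE is the grip in N (left out, the last holds). Time passes only in rows, so rows that repeat a pose let the fingers close. It gives the time, the measured TCP pose, the force and the opening at its end, in the units of the state.
- state(): the state, without advancing time (a new reading comes with each control period).
- capture(name): name is "scene" or "top" or "wrist"; returns a dict with "image" (420x560x3 uint8, red, green, blue), "depth" (420x560 float32, m along the optical axis (not along the pixel's ray), 0 where there is no reading), "fx", "fy", "cx", "cy" (pixels), "k1" (the pictures are not rectified: a ray, as slopes to the right and down, at radius r is drawn at 1 + k1 r^2 times it, then the intrinsics apply), "pose" (4x4, takes a point from camera to world coordinates); the wrist camera has in their place "T_tool_cam" (4x4, takes a point from camera to tool coordinates, whose origin is the TCP and whose axes are the flange's). Camera axes: x right, y down, z forward; pixel columns grow to the right and rows downward; lengths in m; the calibration is good to about 2 mm. A picture is of the moment at which its call begins: read the wrist's pose just before it.
- sign_off(): hands the job in, once; it reports no verdict.
The state is a dict: "t": time; "q": joint angles; "qvel": joint speeds; "joint_torque": joint torques, N m; "position": TCP position; "tool_rot": TCP orientation; "ft_force": force on the tool from outside, world axes, zero at the start; "wrist_torque": the same for the moment, N m; "finger_gap": finger opening in m.
Only numpy, scipy, OpenCV 4.12 (cv2) and the standard library are available. Lean on these libraries where they do the work, as an engineer would, in place of code of your own. Each camera call takes 0.05 s, during which the arm holds its last target.

### The job

Take the stopper out of the leaning side neck of the three-necked flask on the stirrer and set it down, without dropping it, in the steel tray. Then lift the pH electrode (thick grey cylindrical head) out of the rack and guide its shaft down into that side neck, keeping hold of it until its collar sits fully home on the rim, and let go. Leave the other glassware and the other things in the rack where they stand.

Things in the scene. Friction and masses are not known exactly. Their poses are not given: they have to be found in the camera images.
- stopper_center (a point): White plastic stopper, 62 mm long, about 30 g, standing loose in the flask's side neck: it lifts out along the neck with no real force. The point is half-way along its axis; z runs along it to the head. From the plug's end: tapered plug 28 mm long, 15 to 17 mm thick, inside the neck; flange 3 mm thick, 27 mm across, on the rim; hexagonal head 31 mm long.
- stopper_head (a point): Middle of the stopper's hexagonal head, where to grasp it; 15.5 mm from stopper_center along the stopper's z. The head is 24 mm across flats and 28 mm across corners; at the start one pair of flats faces the stopper's own +y and -y.
- neck_mouth (a point): Centre of the mouth of the stoppered side neck, in the plane of its rim; fixed. z points out of the neck along its axis, 30 degrees from vertical, leaning away from the flask; y is level. Straight round bore 19 mm across, rim 28 mm across, neck 50 mm long, opening into the hollow flask (104 mm across, its centre 95 mm from this point down the axis).
- electrode_center (a point): Cordless pH electrode, 165 mm long, about 70 g, standing upright in one of the rack's three places (which one varies). The point is half-way along its axis; z runs from tip to head. From the tip: round shaft 12 mm thick to 60 mm, pale ground cone 15 to 17 mm thick from 70 to 95 mm, black collar 27 mm across and 5 mm thick, then a smooth round grey head.
- electrode_collar (a point): Centre of the underside of the electrode's collar, 95 mm from the tip and 12.5 mm from electrode_center along the electrode's z. Fully home in the neck, this underside lies on the rim, so this point meets neck_mouth.
- electrode_head (a point): Middle of the electrode's grey head, where to grasp it; on its axis, 37.5 mm from electrode_collar along the electrode's z. The head is a plain cylinder 25 mm across and 65 mm long.
- tray: Open steel tray on the table, 170 x 115 mm (its x and y), 20 mm high, walls 3 mm, floor 3 mm thick; fixed. Origin under its centre on the table.
- rack: White plastic rack, 80 x 240 mm (its x and y), top plate at 105 mm height with three round 21 mm holes in a row at y = -75, 0 and +75 mm; fixed. Origin under its centre on the table. The things in it hang by their collars on the top plate.
- stirrer: White magnetic stirrer, 160 x 160 mm, 52 mm high, carrying the clamped flask, all fixed. Origin on the table below the flask's middle. The stoppered side neck leans to its -x; the opposite one, leaning to +x, holds a thin thermometer. A dropping funnel 44 mm across stands on the flask's middle up to 400 mm above the table; a support rod 12 mm thick, 430 mm high, stands at (66, -66) mm.
- dial_thermometer: Leave alone: a steel dial thermometer (round dial 52 mm across on top), 164 mm long, hanging in one place of the rack; its dial reaches 74 mm above the rack's top plate. Origin at its lower end
- bung_rod: Leave alone: a thin glass rod 175 mm long through a black rubber bung 31 mm across, hanging in one place of the rack; it reaches 83 mm above the rack's top plate. Origin at its lower end
- wash_bottle: Leave alone: white plastic wash bottle, 70 mm across, 198 mm tall, with a thin bent spout reaching 80 mm to its -x; origin under its foot
- flask_large: Leave alone: volumetric flask 80 mm across, 224 mm tall, origin under its foot
- flask_small: Leave alone: volumetric flask 62 mm across, 184 mm tall, origin under its foot
- beaker: Leave alone: empty glass beaker 64 mm across, 74 mm tall, origin under its foot
- buffer_bottle: Leave alone: small grey bottle with white cap, 54 mm across, 105 mm tall, origin under its foot
Mind the look-alikes: they are no part of the job. Leave any orange look-alike of the tray alone.

How it is judged:
On the way, in this order (a step that is already met when the one before it is completed fails the run):
1. the stopper is drawn clear of the neck (distance between stopper_center and neck_mouth above 0.06 m), for 0.1 s.
2. the stopper is brought down into the tray while still held (x of stopper_center in the frame of tray between -0.08 and 0.08 m and y of stopper_center in the frame of tray between -0.053 and 0.053 m and z of stopper_center in the frame of tray below 0.06 m and contact force between the fingers and stopper above 0.3 N), for 0.05 s.
3. the electrode, held, has its tip at least 30 mm inside the side neck (x of electrode_center in the frame of neck_mouth between -0.01 and 0.01 m and y of electrode_center in the frame of neck_mouth between -0.01 and 0.01 m and z of electrode_center in the frame of neck_mouth below 0.0525 m and angle between the z axis of electrode_center and the z axis of neck_mouth, either way round below 0.25 rad and contact force between the fingers and electrode above 0.3 N), for 0.05 s.
4. the electrode is fully home in the neck while still held (x of electrode_center in the frame of neck_mouth between -0.005 and 0.005 m and y of electrode_center in the frame of neck_mouth between -0.005 and 0.005 m and z of electrode_center in the frame of neck_mouth below -0.0095 m and angle between the z axis of electrode_center and the z axis of neck_mouth, either way round below 0.12 rad and contact force between the fingers and electrode above 0.3 N), for 0.1 s.
At the end, for the whole second after the job is handed in: The electrode is in the side neck, its collar on the rim within 3 mm, its middle within 5 mm of the neck's axis and its axis within 7 degrees of the neck's; the stopper lies or stands inside the tray (its middle less than 45 mm above the table and inside the walls); both are at rest (x of electrode_center in the frame of neck_mouth between -0.005 and 0.005 m and y of electrode_center in the frame of neck_mouth between -0.005 and 0.005 m and z of electrode_center in the frame of neck_mouth below -0.0095 m and angle between the z axis of electrode_center and the z axis of neck_mouth, either way round below 0.12 rad and x of stopper_center in the frame of tray between -0.08 and 0.08 m and y of stopper_center in the frame of tray between -0.053 and 0.053 m and z of stopper_center in the frame of tray below 0.045 m and linear speed of each of stopper, electrode below 0.02 m/s and angular speed of each of stopper, electrode below 0.3 rad/s); the robot touches nothing.
It fails at once if one of the other things (rack neighbours, wash bottle, volumetric flasks, beaker, bottle) is moved by more than 25 mm or tipped over (distance of any of dial_thermometer, bung_rod, wash_bottle, flask_large, flask_small, beaker, buffer_bottle from where it was at the start of the episode above 0.025 m or angle between any of dial_thermometer, bung_rod, wash_bottle, flask_large, flask_small, beaker, buffer_bottle's own z axis and vertical above 0.5 rad).
It also fails if it takes over 61 s, if anything falls off the work surface, if the arm or the gripper's body presses on something with over 40 N, if the wrist force passes 120 N, or if a joint passes its speed limit or range.

## Working session

There is one attempt and no reset: what is moved stays moved. The work goes in short steps, Python scripts to look and compute and a shell command to move; the robot and the scene stay as the last step left them, time stands still between calls to the robot, and variables do not carry over. Pictures are saved under pics/ and viewed, and the job is handed in when it is done.

```bash
ls; mkdir -p pics
python3 - <<'E'
from workcell import *
import cv2
print(state())
for n in ("scene","top","wrist"):
    c=capture(n)
    cv2.imwrite(f"pics/{n}0.png",c["image"][:,:,::-1])
    import numpy as np
    np.savez(f"pics/{n}0.npz",**c)
    print(n,{k:v for k,v in c.items() if k not in("image","depth")})
E
```

```text
pics
{'t': 0.0, 'q': array([-1.24798347e+00,  2.76604988e-01,  1.50612438e+00,  3.47048158e-05,
        1.36070998e+00, -1.21041830e-01]), 'qvel': array([ 6.68332227e-04,  1.15356970e-04, -6.95635050e-04,  9.82328922e-05,
        1.86864246e-04,  3.60802426e-04]), 'joint_torque': array([-8.07765973e-04, -4.16775441e+01, -2.45802069e+01, -4.66628244e-04,
        1.09505907e-02, -2.53432842e-05]), 'position': array([ 0.24672864, -0.51876791,  0.21813753]), 'tool_rot': array([-3.13976356e+00, -2.56662230e-04,  4.43847182e-01]), 'ft_force': array([-0.15185593,  0.00911673, -0.15883953]), 'wrist_torque': array([-0.00194545,  0.02070231,  0.01547756]), 'finger_gap': 0.08514837777556382}
scene {'fx': 484.299824268986, 'fy': 484.299824268986, 'cx': 280.6676664481967, 'cy': 206.56997998325858, 'k1': 0.01114351649874624, 'pose': array([[-0.33433341,  0.71361362, -0.6156109 ,  1.23306843],
       [ 0.94229654,  0.26508253, -0.20447123,  0.17249205],
       [ 0.01727424, -0.64844958, -0.76106159,  1.00088971],
       [ 0.        ,  0.        ,  0.        ,  1.        ]])}
top {'fx': 382.97080381
[... 158 characters left out ...]
21369 ,  0.43092933],
       [-0.99979392,  0.01996506, -0.00367708, -0.06536176],
       [ 0.00182117, -0.09219226, -0.99573956,  1.12912015],
       [ 0.        ,  0.        ,  0.        ,  1.        ]])}
wrist {'fx': 298.49407027521073, 'fy': 298.49407027521073, 'cx': 279.481775237156, 'cy': 209.62619963721843, 'k1': -0.052266954104944995, 'T_tool_cam': array([[-1.10234641e-03, -9.60500900e-01, -2.78274696e-01,
         7.08025834e-02],
       [ 9.99999308e-01, -1.17297727e-03,  8.73240517e-05,
        -1.01037395e-04],
       [-4.10284722e-04, -2.78274407e-01,  9.60501528e-01,
        -1.54280764e-01],
       [ 0.00000000e+00,  0.00000000e+00,  0.00000000e+00,
         1.00000000e+00]])}
```

View pics/scene0.png

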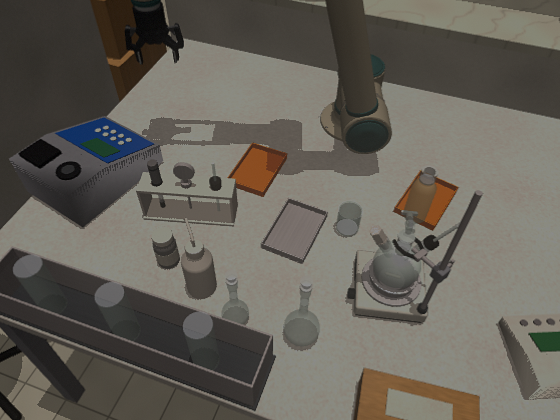

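View pics/top0.png

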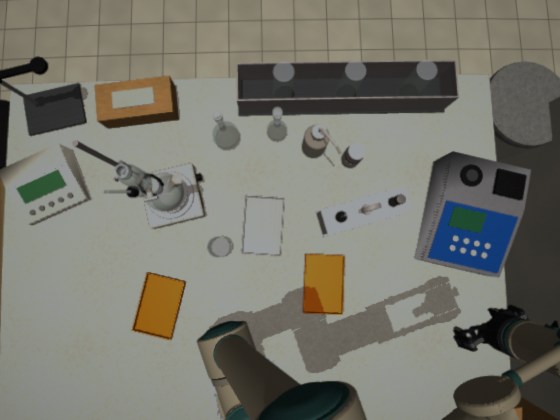

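View pics/wrist0.png

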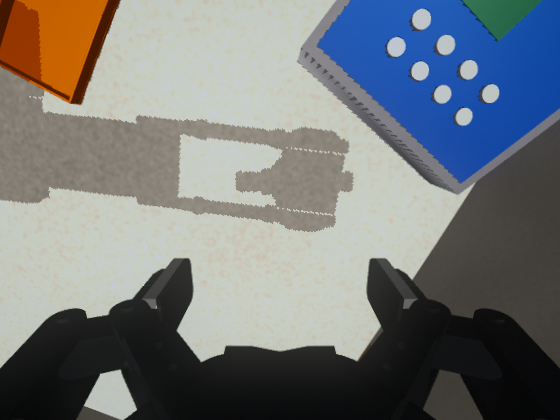

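The scene view shows the white stirrer and flask at about (395,265), the grey steel tray at (295,230), orange trays at (257,168) and (427,198), and the rack at (188,195) holding three things. The top view shows the same layout: flask (170,190), tray (263,225), rack (362,210). I'll take close crops next.

Run:
```python
import cv2,numpy as np
s=cv2.imread("pics/scene0.png");t=cv2.imread("pics/top0.png")
def crop(im,x0,y0,w,h,k): return cv2.resize(im[y0:y0+h,x0:x0+w],None,fx=k,fy=k,interpolation=cv2.INTER_CUBIC)
cv2.imwrite("pics/c1.png",crop(s,335,180,150,150,4))
cv2.imwrite("pics/c2.png",crop(t,70,130,160,110,5))
a=crop(s,130,145,120,90,4);b=crop(t,310,180,120,60,4)
cv2.imwrite("pics/c3.png",np.vstack([a,b]))
```

```text
(no output)
```

View pics/c1.png

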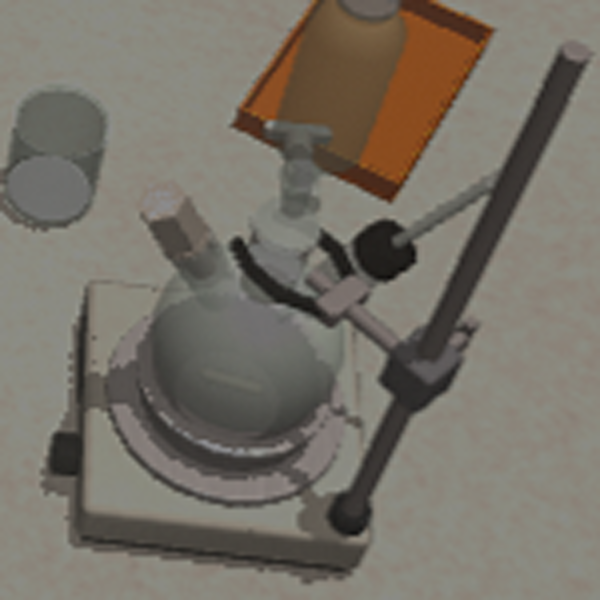

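View pics/c2.png

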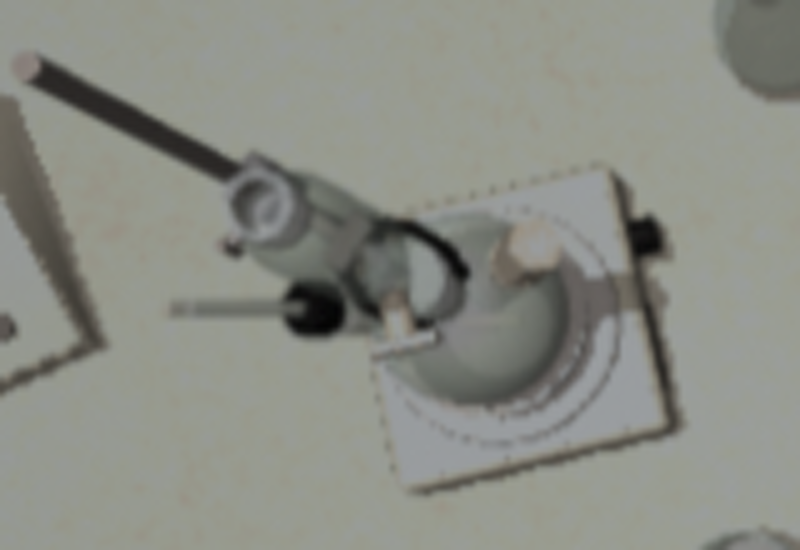

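View pics/c3.png

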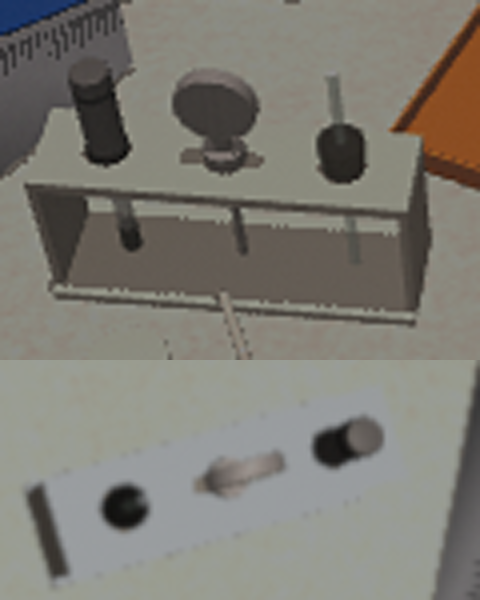

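Candidates for the stopper in the scene view are:
- the white hexagonal head at (378,233), leaning left out of the flask
- the glass key on the funnel at (410,213)
- the black bung on the thermometer at (431,242)

I choose the hexagonal head, which is at (176,180) in the top view. For the electrode the candidates are the grey cylinder at scene (154,170), the dial at (184,172) and the bung at (215,183). I choose the cylinder.

```bash
cat > h.py <<'E'
import numpy as np,cv2
from scipy.spatial.transform import Rotation as Ro
def load(f): 
    d=np.load(f); return {k:d[k] for k in d.files}
def slopes(c,uv):
    K=np.array([[c["fx"],0,c["cx"]],[0,c["fy"],c["cy"]],[0,0,1]],float)
    p=cv2.undistortPoints(np.array(uv,float).reshape(-1,1,2),K,np.array([float(c["k1"]),0,0,0]))
    return p.reshape(-1,2)
def pose(c,tool=None):
    if "pose" in c: return c["pose"]
    return tool@c["T_tool_cam"]
def toolT(s):
    T=np.eye(4);T[:3,:3]=Ro.from_euler("xyz",s["tool_rot"]).as_matrix();T[:3,3]=s["position"];return T
def ray(c,uv,T=None):
    T=pose(c,T);d=np.c_[slopes(c,uv),np.ones(len(np.atleast_2d(uv)))]
    return T[:3,3],d@T[:3,:3].T
def onplane(c,uv,z,T=None):
    o,d=ray(c,uv,T);return o+d*((z-o[2])/d[:,2])[:,None]
def dep(c,uv,T=None):
    uv=np.atleast_2d(uv);o,d=ray(c,uv,T);z=c["depth"][uv[:,1].astype(int),uv[:,0].astype(int)]
    return o+d*z[:,None]
def tri(c1,p1,c2,p2,T1=None,T2=None):
    o1,d1=ray(c1,[p1],T1);o2,d2=ray(c2,[p2],T2);d1=d1[0]/np.linalg.norm(d1);d2=d2[0]/np.linalg.norm(d2)
    A=np.c_[d1,-d2];s=np.linalg.lstsq(A,o2-o1,rcond=None)[0]
    a=o1+s[0]*d1;b=o2+s[1]*d2;return (a+b)/2,np.linalg.norm(a-b)
E
python3 - <<'E'
from h import *
np.set_printoptions(precision=4,suppress=True)
s=load("pics/scene0.npz");t=load("pics/top0.npz")
print("stirrer top corners z=.052",onplane(t,[[70+608/5,130+165/5],[70+676/5,130+428/5],[70+415/5,130+490/5]],.052))
print("stirrer depth",dep(t,[[70+550//5,130+430//5]]))
print("tray corners",onplane(t,[[249,196],[284,196],[282,255],[243,254]],.02))
print("stopper top",dep(t,[[177,178],[178,179],[176,180],[179,178],[175,182],[172,184]]))
print("tri head", tri(s,(335+175/4,180+218/4),t,(70+525/5,130+250/5)))
print("head top scene",dep(s,[[375,229],[376,230],[379,235],[382,238]]))
print("electrode top",dep(t,[[401,199],[400,200]]), dep(s,[[153,163],[155,175]]))
print("elec tri top",tri(s,(130+92/4,145+73/4),t,(310+364/4,180+78/4)))
print("bung",dep(t,[[341,216]]),"collar",dep(t,[[393,202]]))
print("rack corners",onplane(t,[[318,212],[405,187],[410,205],[325,233]],.105))
E
```

```text
stirrer top corners z=.052 [[0.6702 0.1641 0.052 ]
 [0.5184 0.1255 0.052 ]
 [0.4862 0.2735 0.052 ]]
stirrer depth [[0.5194 0.1993 0.0422]]
tray corners [[ 0.5758  0.003   0.02  ]
 [ 0.5737 -0.0991  0.02  ]
 [ 0.4028 -0.0895  0.02  ]
 [ 0.4079  0.0227  0.02  ]]
stopper top [[0.5959 0.1622 0.2255]
 [0.5941 0.1607 0.2216]
 [0.5913 0.1649 0.2243]
 [0.5972 0.1592 0.218 ]
 [0.5861 0.1666 0.2268]
 [0.5843 0.1784 0.2092]]
tri head (array([0.5938, 0.1727, 0.2088]), np.float64(0.0028531668066233773))
head top scene [[0.5929 0.1639 0.2223]
 [0.5964 0.1663 0.2244]
 [0.6065 0.1747 0.2239]
 [0.6018 0.1821 0.2114]]
electrode top [[ 0.5405 -0.3897  0.1739]
 [ 0.5378 -0.3864  0.1757]] [[ 0.542  -0.384   0.1748]
 [ 0.5509 -0.38    0.1434]]
elec tri top (array([ 0.539 , -0.3889,  0.1702]), np.float64(0.004019191057464558))
bung [[ 0.5035 -0.2432  0.1343]] collar [[ 0.5368 -0.3794  0.141 ]]
rack corners [[ 0.5177 -0.1869  0.105 ]
 [ 0.581  -0.4258  0.105 ]
 [ 0.5316 -0.4369  0.105 ]
 [ 0.461  -0.2039  0.105 ]]
```

```bash
cat >> h.py <<'E'
def go(s,P,R):
    T=toolT(s);d=T[:3,:3].T@(np.array(P)-T[:3,3]);r=Ro.from_matrix(T[:3,:3].T@R).as_rotvec()
    print("shift",d.round(4),"turn",r.round(4),"rows~",max(np.linalg.norm(d)/.05,np.linalg.norm(r)/.15).round(1))
def down(yaw): return Ro.from_euler("xyz",[np.pi,0,yaw]).as_matrix()
AX=np.array([.23*.5,-.973*.5,.866]);AX/=np.linalg.norm(AX)
def neckR(ax):  # tool z=-axis, y level, x to the funnel
    z=-np.array(ax)/np.linalg.norm(ax);y=np.cross(z,[0,0,1.]);y/=np.linalg.norm(y)
    x=np.cross(y,z)
    if x[2]<0: x,y=-x,-y
    return np.c_[x,y,z]
E
python3 - <<'E'
from h import *
from workcell import *
import workcell; print([n for n in dir(workcell) if n[0]!='_'])
s=state();print(neckR(AX))
go(s,[.35,-.35,.42],down(1.2))
go(s,[.60,.118,.300],neckR(AX))
E
```

```text
['PlanningError', 'capture', 'sign_off', 'state']
[[-0.19923058  0.97318054 -0.11500786]
 [ 0.84283198  0.23004268  0.48653327]
 [ 0.49994143 -0.         -0.86605922]]
shift [ 0.1658 -0.1085 -0.2015] turn [-1.300e-03 -7.000e-04 -7.562e-01] rows~ 5.7
shift [ 0.5925 -0.4236 -0.081 ] turn [ 0.3542  0.4386 -1.3261] rows~ 14.7
```

```bash
python3 -m handwheel '[[[0.02,-0.01,-0.05],[0,0,-0.1],1],[[0.05,-0.03,-0.1],[0,0,-0.25],1],[[0.08,-0.05,-0.14],[0,0,-0.4],1],[[0.12,-0.08,-0.17],[0,0,-0.55],1],[[0.15,-0.1,-0.2],[0,0,-0.7],1],[[0.17,-0.11,-0.2],[0,0,-0.76],1],[[0.17,-0.11,-0.2],[0,0,-0.76],1]]'
python3 - <<'E'
from h import *
from workcell import *
s=state();print(s["q"])
go(s,[.50,-.05,.42],down(1.8))
E
```

```text
t: 0.85
position: [0.3557, -0.3435, 0.4219]
tool_rot: [3.136, -0.0, 1.21]
ft_force: [-1.4, -1.7, -0.1]
finger_gap: 0.085
[-0.91113129  0.10165363  1.24324602  0.00320935  1.79246693 -0.55007659]
shift [0.3255 0.0315 0.0022] turn [ 0.0052  0.0011 -0.5895] rows~ 6.5
```

```bash
python3 -m handwheel '[[[0.05,0.005,0],[0,0,-0.1],1],[[0.1,0.01,0],[0,0,-0.2],1],[[0.15,0.015,0],[0,0,-0.3],1],[[0.2,0.02,0],[0,0,-0.4],1],[[0.25,0.025,0],[0,0,-0.5],1],[[0.3,0.03,0],[0,0,-0.59],1],[[0.325,0.03,0],[0,0,-0.59],1],[[0.325,0.03,0],[0,0,-0.59],1]]'
python3 - <<'E'
from h import *
from workcell import *
s=state();print(s["q"])
go(s,[.60,.118,.300],neckR(AX))
E
```

```text
t: 1.65
position: [0.4994, -0.047, 0.421]
tool_rot: [3.138, 0.0, 1.805]
ft_force: [0.7, -1.3, 0.2]
finger_gap: 0.0855
[-2.33598780e-01  1.13731646e-01  1.23140179e+00  1.32872692e-03
  1.79308640e+00 -4.67798024e-01]
shift [0.1371 0.1358 0.1214] turn [0.0029 0.5239 0.0033] rows~ 4.6
```

```bash
python3 -m handwheel '[[[0.02,0.03,0.02],[0,0.13,0],1],[[0.05,0.06,0.04],[0,0.26,0],1],[[0.08,0.09,0.06],[0,0.39,0],1],[[0.11,0.115,0.09],[0,0.52,0],1],[[0.137,0.136,0.12],[0,0.52,0],1],[[0.137,0.136,0.12],[0,0.52,0],1],[[0.137,0.136,0.12],[0,0.52,0],1]]'
cat > shot.py <<'E'
import sys
from h import *
from workcell import *
n,cam=sys.argv[1],sys.argv[2]
s=state();c=capture(cam);T=toolT(s)
np.savez(f"pics/{n}.npz",T=T,**c);cv2.imwrite(f"pics/{n}.png",c["image"][:,:,::-1]);print(s["position"],s["q"])
E
python3 shot.py w1 wrist; python3 shot.py t1 top
```

```text
t: 2.35
position: [0.5999, 0.1168, 0.3001]
tool_rot: [3.141, -0.52, 1.805]
ft_force: [0.5, 0.5, 0.2]
finger_gap: 0.0857
[0.5998578  0.11684484 0.30009366] [-0.20868314  0.37118611  1.28598933  0.47042715  1.70810872 -0.4307402 ]
[0.60022421 0.11662067 0.3016646 ] [-0.209044    0.36942176  1.28440175  0.4706194   1.70828775 -0.43063636]
```

View pics/w1.png

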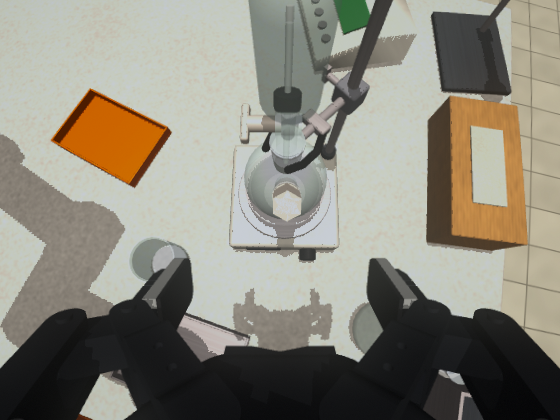

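Run:
```python
from h import *
im=cv2.imread("pics/w1.png")
cv2.imwrite("pics/w1c.png",cv2.resize(im[130:260,220:350],None,fx=4.6,fy=4.6,interpolation=cv2.INTER_CUBIC))
c=load("pics/w1.npz")
np.set_printoptions(precision=4,suppress=True)
print(dep(c,[[286,196],[290,200],[286,205],[280,200],[286,190],[286,214]],c["T"]))
```

```text
[[0.5927 0.1717 0.2265]
 [0.5968 0.1691 0.2265]
 [0.5943 0.1651 0.2224]
 [0.5884 0.1676 0.2247]
 [0.5916 0.1763 0.2284]
 [0.596  0.1581 0.2196]]
```

View pics/w1c.png

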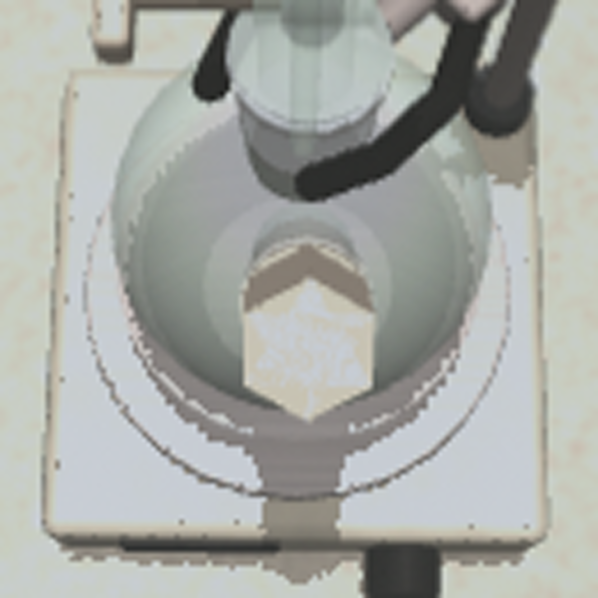

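The wrist view shows the hexagonal stopper head centred at about (287,206), with its flats facing left and right, which are the jaw directions. I'll fit the top face from depth.

Run:
```python
from h import *
from workcell import state
np.set_printoptions(precision=4,suppress=True)
c=load("pics/w1.npz")
# top face hexagon
poly=np.array([[245,313],[309,278],[373,313],[373,388],[309,420],[245,388]])/4.6+[220,130]
m=np.zeros((420,560),np.uint8);cv2.fillPoly(m,[np.round(poly).astype(int)],1);m=cv2.erode(m,np.ones((3,3)))
v,u=np.nonzero(m);P=dep(c,np.c_[u,v],c["T"])
cen=np.median(P,0);_,sv,Vt=np.linalg.svd(P-P.mean(0));n=Vt[2]*np.sign(Vt[2][2])
print("face mean",P.mean(0),cen,"normal",n,"tilt deg",np.degrees(np.arccos(n[2])),"az",np.degrees(np.arctan2(n[1],n[0])),"exp az",np.degrees(np.arctan2(AX[1],AX[0])))
pc=poly.mean(0);print("center px",pc)
o,d=ray(c,poly,c["T"]);q=o+d*((cen-o)@AX/(d@AX))[:,None];print("center ray on plane",q.mean(0),"across flats",np.linalg.norm((q[0]+q[5])/2-(q[2]+q[3])/2),"corners",np.linalg.norm(q[1]-q[4]))
head=q.mean(0)-AX*.0155;print("head mid",head,"mouth",q.mean(0)-AX*.034)
# stirrer left/right edges azimuth at z=.052
e=onplane(c,np.array([[75,75],[45,530],[548,535]])/4.6+[220,130],.052,c["T"]);print(e,(e[1]-e[0])/np.linalg.norm(e[1]-e[0]),(e[1]-e[2])/np.linalg.norm(e[1]-e[2]))
# scene check
s=load("pics/scene0.npz");o,d=ray(s,[[375,229],[335+165/4,180+200/4]]);print(o+d*(((q.mean(0)[2]-o[2])/d[:,2])[:,None]))
```

```text
face mean [0.5954 0.1645 0.223 ] [0.5954 0.1646 0.2226] normal [-0.1407  0.9788  0.1488] tilt deg 81.44391435226458 az 98.18255747032158 exp az -76.70041567464673
center px [287.1739 206.087 ]
center ray on plane [0.5955 0.1643 0.2225] across flats 0.023719128084979956 corners 0.027320205808718155
head mid [0.5937 0.1718 0.209 ] mouth [0.5916 0.1809 0.193 ]
[[0.4936 0.2813 0.052 ]
 [0.5245 0.1341 0.052 ]
 [0.6738 0.168  0.052 ]] [ 0.2056 -0.9786  0.    ] [-0.9752 -0.2211  0.    ]
[[0.593  0.1639 0.2225]
 [0.5947 0.1668 0.2225]]
```

```bash
sed -i 's/^AX=.*/AX=np.array([.216*.5,-.976*.5,.866]);AX\/=np.linalg.norm(AX)/' h.py
python3 - <<'E'
from h import *
from workcell import *
s=state();H=np.array([.5937,.1718,.209])
go(s,H+.03*AX,neckR(AX)); go(s,H-.002*AX,neckR(AX))
E
```

```text
shift [0.0015 0.0056 0.0787] turn [-0.0033  0.0054  0.0162] rows~ 1.6
shift [0.0017 0.0057 0.1107] turn [-0.0033  0.0054  0.0162] rows~ 2.2
```

```bash
python3 -m handwheel '[[[0.001,0.004,0.03],[0,0.005,0.016],1],[[0.0015,0.0055,0.06],[-0.003,0.005,0.016],1],[[0.0015,0.0055,0.08],[-0.003,0.005,0.016],1],[[0.0015,0.0055,0.08],[-0.003,0.005,0.016],0.7]]'; python3 shot.py w2 wrist
python3 - <<'E'
from h import *
from workcell import *
s=state();H=np.array([.5937,.1718,.209])
go(s,H-.002*AX,neckR(AX))
E
```

```text
t: 2.85
position: [0.5952, 0.1576, 0.2335]
tool_rot: [-3.139, -0.523, 1.788]
ft_force: [-0.9, -0.1, 0.4]
finger_gap: 0.0733
[0.5951641  0.15759117 0.23354049] [-0.14993281  0.38920516  1.42326998  0.48422418  1.53970141 -0.43551409]
shift [-0.      0.0005  0.0319] turn [0.0005 0.0012 0.0007] rows~ 0.6
```

View pics/w2.png

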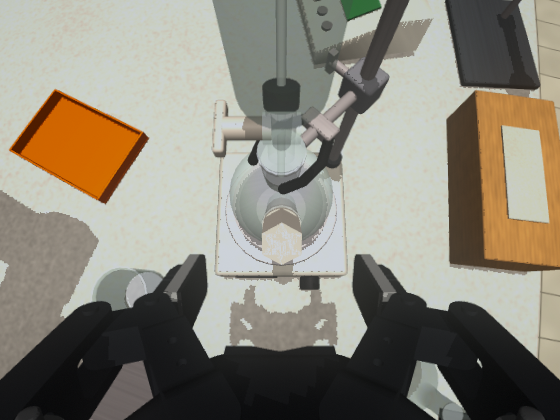

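The head is midway between the fingers at (282,235), so I'll descend, close and lift along the axis.

```bash
python3 -m handwheel '[[[0,0.0005,0.015],[0,0,0],0.7],[[0,0.0005,0.032],[0,0,0],0.6],[[0,0.0005,0.032],[0,0,0],0.4],[[0,0.0005,0.032],[0,0,0],0.1],[[0,0.0005,0.032],[0,0,0],0.1],[[0,0.0005,0.032],[0,0,0],0.1]]' 30; python3 shot.py w3 wrist
```

```text
t: 3.5
position: [0.5944, 0.172, 0.209]
tool_rot: [3.137, -0.521, 1.79]
ft_force: [-0.3, -2.7, 4.7]
finger_gap: 0.0225
[0.59444479 0.17202977 0.20895865] [-0.12768499  0.39979433  1.468274    0.49123835  1.47479345 -0.44460186]
```

View pics/w3.png

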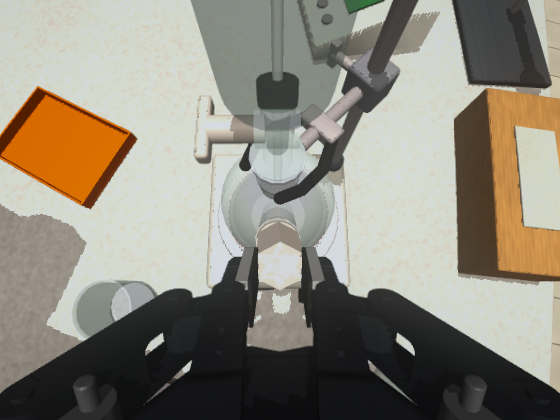

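```bash
python3 -m handwheel '[[[0,0,-0.02],[0,0,0],0.1],[[0,0,-0.04],[0,0,0],0.1],[[0,0,-0.06],[0,0,0],0.1],[[0,0,-0.08],[0,0,0],0.1],[[0,0,-0.1],[0,0,0],0.1],[[0,0,-0.12],[0,0,0],0.1],[[0,0,-0.13],[0,0,0],0.1],[[0,0,-0.13],[0,0,0],0.1]]'; python3 shot.py w4 wrist; python3 shot.py s4 scene;python3 shot.py t4 top
```

```text
t: 4.35
position: [0.6088, 0.1081, 0.3227]
tool_rot: [3.134, -0.52, 1.791]
ft_force: [0.2, 0.0, -0.7]
finger_gap: 0.0228
[0.60882617 0.10807147 0.32269948] [-0.22245146  0.37183567  1.23082191  0.47735323  1.75039985 -0.40459082]
[0.60821233 0.10855671 0.32168842] [-0.22184825  0.37230644  1.23287136  0.47729192  1.749927   -0.40472023]
[0.60778824 0.10885247 0.32103216] [-0.22147003  0.37271907  1.23406801  0.47722683  1.74988044 -0.40470418]
```

View pics/w4.png

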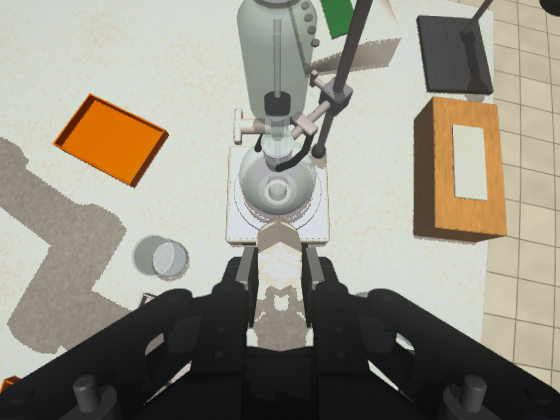

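View pics/s4.png

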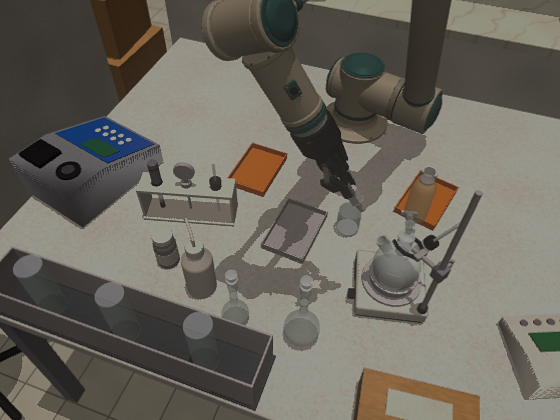

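The stopper is out and held. The open neck mouth shows at (278,190) in the wrist view and about (386,243) in the scene view. I'll measure the rim.

Run:
```python
from h import *
w=cv2.imread("pics/w4.png");s=cv2.imread("pics/s4.png");t=cv2.imread("pics/t4.png")
f=lambda im,x,y,n:cv2.resize(im[y:y+n,x:x+n],(390,390),interpolation=cv2.INTER_CUBIC)
cv2.imwrite("pics/c4.png",np.hstack([f(w,248,160,60),f(s,365,220,50)]))
cv2.imwrite("pics/c4t.png",f(t,150,160,50))
```

```text
(no output)
```

View pics/c4.png

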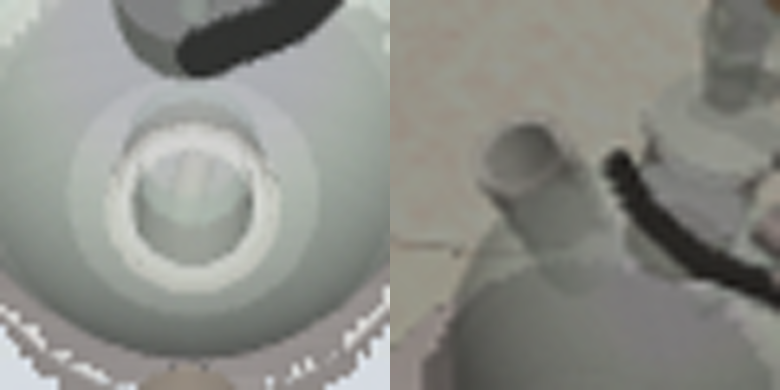

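View pics/c4t.png

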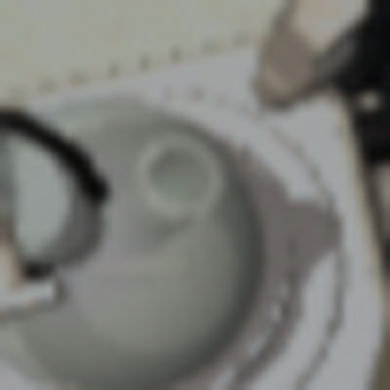

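Run:
```python
from h import *
from workcell import state
np.set_printoptions(precision=4,suppress=True)
w=load("pics/w4.npz");s=load("pics/s4.npz");t=load("pics/t4.npz")
pw=(248+193.5/6.5-.4,160+208/6.5-.4);ps=(382.0,240.2);pt=(172.8,182.5)
Ts=w["T"]
for n,a in (("w-s",tri(w,pw,s,ps,Ts)),("w-t",tri(w,pw,t,pt,Ts)),("s-t",tri(s,ps,t,pt))): print(n,*a)
M=np.array([.5916,.1809,.193])
A=np.array([.216*.5,-.976*.5,.866])
H=np.array([.5937,.1718,.209]);M=H-AX*.0185;print("pred mouth",M)
o,d=ray(w,[pw,[248+105/6.5-.4,pw[1]],[248+282/6.5-.4,pw[1]]],Ts);q=o+d*(((M-o)@AX)/(d@AX))[:,None];print("wrist ray on mouth plane",q[0],"rim dia",np.linalg.norm(q[1]-q[2]))
uv=np.array([[int(pw[0])+dx,int(pw[1])+dy] for dx,dy in((-11,0),(11,0),(0,11),(0,-11),(-10,1),(10,1),(1,11))]);print(dep(w,uv,Ts))
S=state();print(S["position"])
tc=np.array([.490,-.041]);go(S,[.49,-.041,.32],down(1.79));go(S,[.49,-.041,.06],down(1.79))
# tray corners from w1
```

```text
w-s [0.591  0.1833 0.1906] 0.0006589395203912726
w-t [0.5911 0.1818 0.1918] 0.0014668054427503083
s-t [0.591  0.1826 0.1902] 0.002141634985841779
pred mouth [0.5917 0.1808 0.193 ]
wrist ray on mouth plane [0.5913 0.182  0.1937] rim dia 0.028385040958679827
[[0.5798 0.1796 0.1953]
 [0.602  0.185  0.1938]
 [0.593  0.1726 0.1875]
 [0.5888 0.192  0.2007]
 [0.5808 0.1796 0.1926]
 [0.6012 0.1838 0.1936]
 [0.5941 0.1727 0.1879]]
[0.6075 0.109  0.3207]
shift [-0.1052 -0.1472 -0.06  ] turn [ 0.0024 -0.5218 -0.001 ] rows~ 3.8
shift [-0.2348 -0.1477  0.1654] turn [ 0.0024 -0.5218 -0.001 ] rows~ 6.5
```

View pics/t4.png

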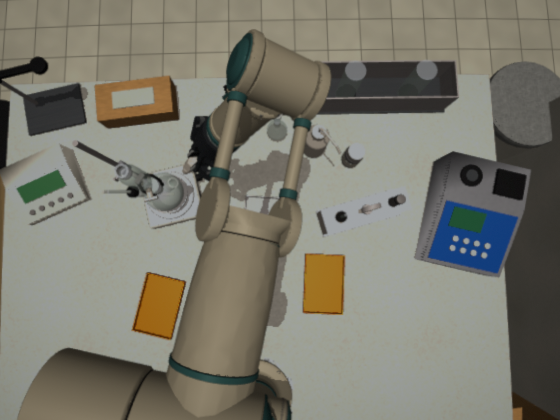

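```bash
python3 -m handwheel '[[[-0.02,-0.04,-0.03],[0,-0.1,0],0.1],[[-0.05,-0.075,-0.05],[0,-0.22,0],0.1],[[-0.08,-0.11,-0.06],[0,-0.35,0],0.1],[[-0.1,-0.14,-0.06],[0,-0.48,0],0.1],[[-0.105,-0.147,-0.06],[0,-0.522,0],0.1],[[-0.105,-0.147,-0.06],[0,-0.522,0],0.1],[[-0.105,-0.147,-0.06],[0,-0.522,0],0.1]]'; python3 shot.py w5 wrist
python3 - <<'E'
from h import *
from workcell import *
S=state();go(S,[.49,-.041,.09],down(1.79));print(S["finger_gap"])
E
```

```text
t: 5.2
position: [0.4902, -0.04, 0.3198]
tool_rot: [3.139, -0.001, 1.789]
ft_force: [-0.2, 0.2, -0.7]
finger_gap: 0.0224
[ 0.4902358  -0.03997106  0.31977964] [-0.22448789  0.10517426  1.47998541  0.00202219  1.5550065  -0.44317128]
shift [-0.0008 -0.0013  0.2297] turn [ 0.0021 -0.0011 -0.001 ] rows~ 4.6
0.022528067197489732
```

View pics/w5.png

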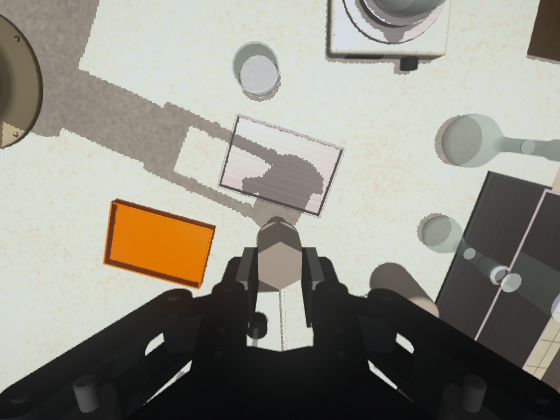

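The tray rim corners show at about (237,115), (343,150), (320,215) and (220,184), with the stopper held between the fingers. I'll check the tray centre from this view.

Run:
```python
from h import *
from workcell import *
np.set_printoptions(precision=4,suppress=True)
c=load("pics/w5.npz");q=onplane(c,[[237,115],[343,150],[320,215],[220,184]],.02,c["T"]);print(q,q.mean(0),np.linalg.norm(q[0]-q[1]),np.linalg.norm(q[1]-q[2]))
go(state(),[*q.mean(0)[:2],.09],down(1.79))
```

```text
[[ 0.4124  0.028   0.02  ]
 [ 0.5771  0.0128  0.02  ]
 [ 0.569  -0.0937  0.02  ]
 [ 0.4051 -0.0784  0.02  ]] [ 0.4909 -0.0328  0.02  ] 0.1654027812425879 0.1068382512533436
shift [0.007  0.0013 0.2297] turn [ 0.0021 -0.0011 -0.001 ] rows~ 4.6
```

```bash
python3 -m handwheel '[[[0.001,0,0.045],[0,0,0],0.1],[[0.002,0,0.09],[0,0,0],0.1],[[0.003,0,0.135],[0,0,0],0.1],[[0.004,0,0.18],[0,0,0],0.1],[[0.004,0,0.22],[0,0,0],0.1],[[0.004,0,0.245],[0,0,0],0.1],[[0.004,0,0.255],[0,0,0],0.1],[[0.004,0,0.255],[0,0,0],0.1]]'; python3 -m handwheel '[[[0,0,0.005],[0,0,0],0.1],[[0,0,0.01],[0,0,0],0.1]]'; python3 -m handwheel '[[[0,0,0.003],[0,0,0],0.1],[[0,0,0.005],[0,0,0],0.1]]'
```

```text
t: 6.05
position: [0.4902, -0.036, 0.0632]
tool_rot: [-3.141, -0.003, 1.788]
ft_force: [-0.5, -0.6, -0.7]
finger_gap: 0.0228
t: 6.25
position: [0.4918, -0.0364, 0.0541]
tool_rot: [3.14, -0.002, 1.788]
ft_force: [0.1, 0.2, -0.5]
finger_gap: 0.0225
t: 6.45
position: [0.4925, -0.0365, 0.0496]
tool_rot: [3.138, -0.001, 1.788]
ft_force: [-0.0, -0.3, 0.0]
finger_gap: 0.0224
```

```bash
python3 -m handwheel '[[[0,0,0.001],[0,0,0],0.1],[[0,0,0.002],[0,0,0],0.1],[[0,0,0.002],[0,0,0],0.1]]';  python3 -m handwheel '[[[0,0,0.001],[0,0,0],0.1],[[0,0,0.0015],[0,0,0],0.1],[[0,0,0.0015],[0,0,0],0.1]]'
```

```text
t: 6.75
position: [0.4929, -0.0367, 0.0487]
tool_rot: [3.137, -0.0, 1.789]
ft_force: [-1.4, -0.0, 5.2]
finger_gap: 0.0224
t: 7.05
position: [0.4932, -0.0369, 0.0486]
tool_rot: [3.136, 0.0, 1.789]
ft_force: [-2.8, -0.1, 9.3]
finger_gap: 0.0226
```

```bash
python3 -m handwheel '[[[0,0,-0.0003],[0.005,0,0],0.1],[[0,0,-0.0003],[0.005,0,0],0.1]]';  python3 -m handwheel '[[[0,0,0],[0,0,0],0.3],[[0,0,0],[0,0,0],0.4],[[0,0,0],[0,0,0],0.6],[[0,0,0],[0,0,0],0.8],[[0,0,0],[0,0,0],0.8]]'; python3 shot.py w6 wrist
```

```text
t: 7.25
position: [0.4937, -0.0369, 0.0493]
tool_rot: [3.14, 0.001, 1.789]
ft_force: [0.9, -0.7, -1.1]
finger_gap: 0.0225
t: 7.75
position: [0.4937, -0.0369, 0.0492]
tool_rot: [3.14, 0.001, 1.789]
ft_force: [0.4, 0.5, 0.1]
finger_gap: 0.0679
[ 0.4937046  -0.03689946  0.04924987] [-2.15048351e-01  3.18095716e-01  1.92277060e+00 -3.24192849e-04
  8.98803018e-01 -4.32938778e-01]
```

View pics/w6.png

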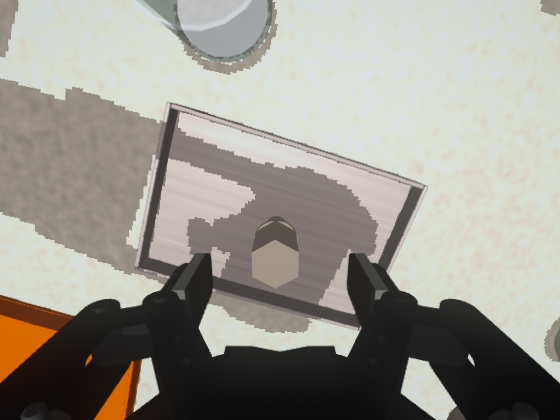

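The stopper stands upright in the tray, head at (275,262). Next I retreat upward and go to the electrode.

```bash
python3 -m handwheel '[[[0,0,-0.03],[0,0,0],0.8],[[0,0,-0.08],[0,0,0],0.8],[[0,0,-0.13],[0,0,0],0.8],[[0,0,-0.18],[0,0,0],0.8],[[0,0,-0.23],[0,0,0],0.8],[[0,0,-0.26],[0,0,0],0.8],[[0,0,-0.26],[0,0,0],0.8]]'
python3 - <<'E'
from h import *
from workcell import *
go(state(),[.54,-.385,.30],down(1.83))
E
```

```text
t: 8.5
position: [0.4956, -0.0372, 0.3145]
tool_rot: [3.13, 0.006, 1.789]
ft_force: [0.1, -0.1, 0.3]
finger_gap: 0.0682
shift [-0.349  -0.0321  0.0161] turn [ 0.0113  0.0058 -0.0411] rows~ 7.0
```

```bash
python3 -m handwheel '[[[-0.05,-0.005,0],[0,0,0],0.8],[[-0.1,-0.01,0.005],[0.011,0.006,-0.02],0.8],[[-0.15,-0.015,0.01],[0.011,0.006,-0.04],0.8],[[-0.2,-0.02,0.016],[0.011,0.006,-0.04],0.8],[[-0.25,-0.025,0.016],[0.011,0.006,-0.04],0.8],[[-0.3,-0.03,0.016],[0.011,0.006,-0.04],0.8],[[-0.349,-0.032,0.016],[0.011,0.006,-0.04],0.8],[[-0.349,-0.032,0.016],[0.011,0.006,-0.04],0.8]]'; python3 shot.py w7 wrist
```

```text
t: 9.3
position: [0.5397, -0.3912, 0.2962]
tool_rot: [-3.139, -0.0, 1.823]
ft_force: [0.2, 0.8, -0.5]
finger_gap: 0.0684
[ 0.53968065 -0.39121399  0.29618874] [-0.7302532   0.39239211  1.1434664  -0.00227896  1.60765123 -0.98297251]
```

View pics/w7.png

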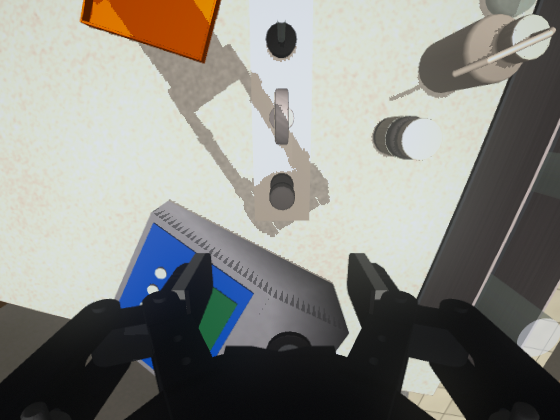

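The wrist view shows the electrode head at (283,193), the dial at (282,115) and the bung at (281,40). I'll measure the head's top face and the meter's height, since the meter is close by.

Run:
```python
from h import *
from workcell import *
np.set_printoptions(precision=4,suppress=True)
c=load("pics/w7.npz")
im=cv2.imread("pics/w7.png");cv2.imwrite("pics/w7c.png",cv2.resize(im[160:220,253:313],(600,600),interpolation=cv2.INTER_CUBIC))
D=dep(c,np.array([[u,v] for v in range(185,205) for u in range(272,294)]),c["T"]);top=D[(D[:,2]>.165)];print(len(top),top.mean(0),(top.max(0)+top.min(0))/2,top.max(0)-top.min(0))
print("meter",dep(c,[[165,205],[250,270],[285,335],[320,295],[185,240]],c["T"])) 
e=onplane(c,[[250,100],[252,20],[313,60]],.105,c["T"]);print("rack edge",e,e[1]-e[0])
```

```text
413 [ 0.5406 -0.3853  0.1758] [ 0.5377 -0.3596  0.308 ] [0.0302 0.0741 0.285 ]
meter [[ 0.3863 -0.4765  0.0291]
 [ 0.5302 -0.5143  0.092 ]
 [ 0.5922 -0.5693  0.1354]
 [ 0.6395 -0.5427  0.0656]
 [ 0.438  -0.4956  0.0883]]
rack edge [[ 0.484  -0.3066  0.105 ]
 [ 0.4679 -0.2285  0.105 ]
 [ 0.5398 -0.2502  0.105 ]] [-0.0161  0.0781  0.    ]
```

View pics/w7c.png

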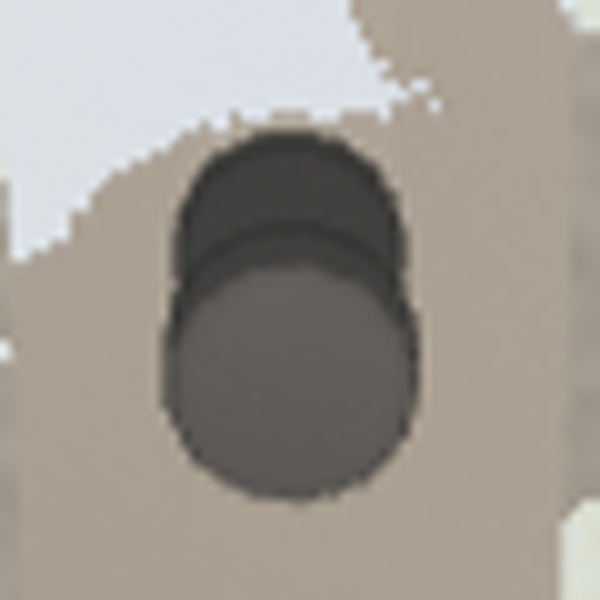

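Run:
```python
from h import *
from workcell import *
np.set_printoptions(precision=4,suppress=True)
c=load("pics/w7.npz")
q=onplane(c,[[282.0,197.3],[253+165/10-.5,198],[253+420/10-.5,198]],.175,c["T"]);print(q,np.linalg.norm(q[1]-q[2]))
b=onplane(c,[[253+293/10-.5,160+12.8-.5]],.11,c["T"]);print("collar far edge",b)
s=load("pics/scene0.npz");print("scene",onplane(s,[[152.7,162.7]],.175))
# yaw so that y = rack x
E=q[0];go(state(),[E[0],E[1],.20],down(1.80));go(state(),[E[0],E[1],.138],down(1.80))
```

```text
[[ 0.5409 -0.3877  0.175 ]
 [ 0.5291 -0.3914  0.175 ]
 [ 0.5526 -0.3854  0.175 ]] 0.024232116531462233
collar far edge [[ 0.5376 -0.3745  0.11  ]]
scene [[ 0.5415 -0.385   0.175 ]]
shift [-0.0002  0.0017  0.0966] turn [-0.0024 -0.0031  0.025 ] rows~ 1.9
shift [-0.0004  0.0019  0.1586] turn [-0.0024 -0.0031  0.025 ] rows~ 3.2
```

```bash
python3 -m handwheel '[[[0,0.001,0.04],[0,0,0.02],0.8],[[0,0.002,0.08],[-0.002,-0.003,0.025],0.8],[[0,0.002,0.11],[-0.002,-0.003,0.025],0.8],[[0,0.002,0.11],[-0.002,-0.003,0.025],0.8]]'
python3 - <<'E'
from h import *
from workcell import *
go(state(),[.541,-.3873,.135],down(1.80))
E
python3 shot.py w8 wrist
```

```text
t: 9.75
position: [0.5382, -0.3834, 0.181]
tool_rot: [-3.134, -0.01, 1.801]
ft_force: [0.5, -0.4, 0.5]
finger_gap: 0.0684
shift [-0.005   0.0022  0.0459] turn [-0.0072 -0.0104  0.0009] rows~ 0.9
[ 0.53815565 -0.38336656  0.18100587] [-7.24295275e-01  4.32673208e-01  1.35776022e+00  1.55623660e-04
  1.36383071e+00 -9.54477348e-01]
```

View pics/w8.png

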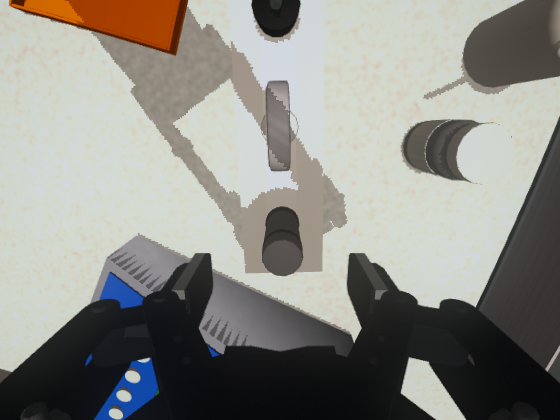

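Run:
```python
from h import *
from workcell import *
np.set_printoptions(precision=4,suppress=True)
c=load("pics/w8.npz");g=cv2.cvtColor(c["image"],cv2.COLOR_RGB2GRAY)
print(onplane(c,[[282,257]],.175,c["T"]));s=state();print(s["position"],s["qvel"].round(3))
go(s,[.541,-.3873,.135],down(1.80))
```

```text
[[ 0.5407 -0.3875  0.175 ]]
[ 0.5398 -0.385   0.1843] [-0.004 -0.037 -0.091  0.     0.005 -0.002]
shift [-0.0028  0.0008  0.0493] turn [-0.0038 -0.0054  0.001 ] rows~ 1.0
```

```bash
python3 -m handwheel '[[[-0.002,0.001,0.02],[-0.004,-0.005,0],0.7],[[-0.003,0.001,0.04],[-0.004,-0.005,0],0.6],[[-0.003,0.001,0.049],[-0.004,-0.005,0],0.6],[[-0.003,0.001,0.049],[-0.004,-0.005,0],0.6],[[-0.003,0.001,0.049],[-0.004,-0.005,0],0.6]]' 40; python3 shot.py w9 wrist
```

```text
t: 10.3
position: [0.5421, -0.3878, 0.1371]
tool_rot: [3.14, 0.002, 1.801]
ft_force: [0.5, -0.1, 0.2]
finger_gap: 0.0514
[ 0.54207524 -0.38784015  0.13706063] [-7.25636684e-01  4.60538102e-01  1.42301282e+00  5.39435646e-04
  1.25553832e+00 -9.56145852e-01]
```

View pics/w9.png

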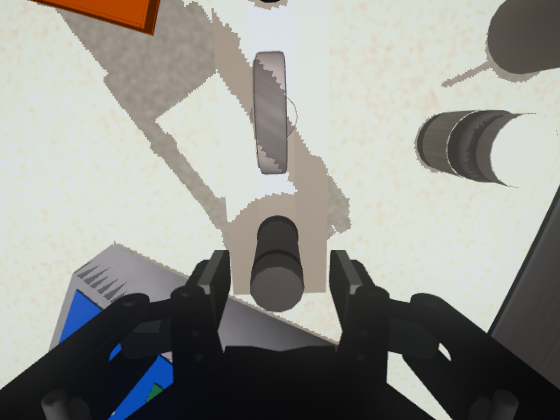

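```bash
python3 -m handwheel '[[[0,-0.001,0.002],[0,0,0],0.6],[[0,-0.001,0.002],[0,0,0],0.3],[[0,-0.001,0.002],[0,0,0],0.1],[[0,-0.001,0.002],[0,0,0],0.1],[[0,-0.001,0.002],[0,0,0],0.1],[[0,-0.001,0.002],[0,0,0],0.1]]' 40
python3 - <<'E'
from h import *
from workcell import *
s=state();print(s["position"]);go(s,[.541,-.387,.40],down(1.80))
E
```

```text
t: 10.95
position: [0.5412, -0.3885, 0.1359]
tool_rot: [3.139, 0.003, 1.801]
ft_force: [-0.6, -0.5, 5.1]
finger_gap: 0.0235
[ 0.54117573 -0.38852426  0.13591046]
shift [ 0.0007  0.0008 -0.2641] turn [0.0023 0.003  0.0011] rows~ 5.3
```

```bash
python3 -m handwheel '[[[0,0,-0.02],[0,0,0],0.1],[[0,0,-0.05],[0,0,0],0.1],[[0,0,-0.09],[0,0,0],0.1],[[0,0,-0.13],[0,0,0],0.1],[[0,0,-0.17],[0,0,0],0.1],[[0,0,-0.21],[0,0,0],0.1],[[0,0,-0.25],[0,0,0],0.1],[[0,0,-0.27],[0,0,0],0.1]]'; python3 shot.py s10 scene; python3 shot.py w10 wrist;  python3 - <<'E'
from h import *
from workcell import *
s=state();print(s["position"]);M=np.array([.5914,.1818,.1925])
go(s,[.585,-.10,.40],down(1.80))
go(s,M+AX*(.031+.13),neckR(AX)); print(M+AX*(.031+.13))
E
```

```text
t: 11.75
position: [0.5411, -0.3881, 0.4095]
tool_rot: [3.136, 0.007, 1.801]
ft_force: [0.0, -1.4, -0.3]
finger_gap: 0.0237
[ 0.54109211 -0.38813069  0.40950979] [-7.26998695e-01  3.88825548e-01  8.81834759e-01  6.24848047e-04
  1.86191010e+00 -9.57445017e-01]
[ 0.54161353 -0.38869283  0.41164753] [-7.27065572e-01  3.87987390e-01  8.78099801e-01  5.44243438e-04
  1.86235108e+00 -9.57397511e-01]
[ 0.54139887 -0.38851812  0.40905984]
shift [0.271  0.1083 0.0075] turn [0.0064 0.0082 0.0013] rows~ 5.8
shift [0.464  0.1775 0.0744] turn [0.003  0.5316 0.0141] rows~ 10.0
[0.60879005 0.10322273 0.33194246]
```

View pics/s10.png

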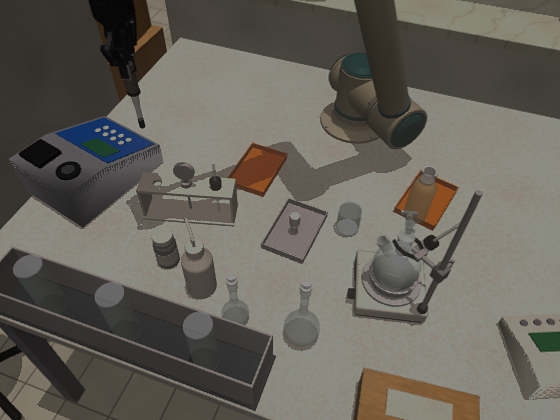

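View pics/w10.png

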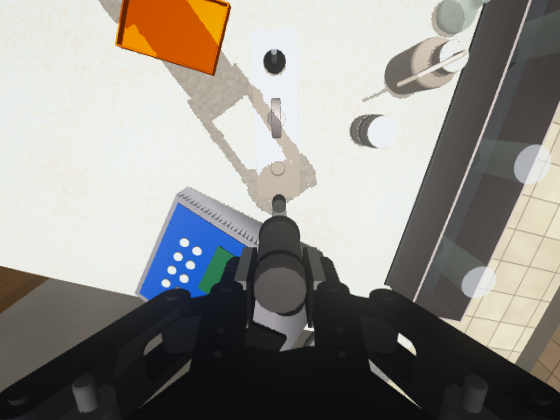

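The electrode is held at scene (133,95) and its rack place is empty. The neighbours and the standing stopper (295,222) are undisturbed. Now I traverse.

```bash
python3 -m handwheel '[[[0.03,0.012,0],[0,0,0],0.1],[[0.07,0.028,0],[0,0,0],0.1],[[0.115,0.046,0],[0,0,0],0.1],[[0.16,0.064,0],[0,0,0],0.1],[[0.205,0.082,0],[0,0,0],0.1],[[0.245,0.098,0],[0,0,0],0.1],[[0.271,0.108,0],[0,0,0],0.1],[[0.271,0.108,0],[0,0,0],0.1]]'
python3 - <<'E'
from h import *
from workcell import *
s=state();M=np.array([.5914,.1818,.1925])
go(s,M+AX*(.031+.15),neckR(AX));go(s,M+AX*(.031+.12),neckR(AX))
E
```

```text
t: 12.65
position: [0.5844, -0.0957, 0.4052]
tool_rot: [3.138, 0.004, 1.807]
ft_force: [0.6, 0.6, -0.1]
finger_gap: 0.0235
shift [0.1779 0.0699 0.0555] turn [-0.0009  0.5277  0.0189] rows~ 4.0
shift [0.193  0.07   0.0814] turn [-0.0009  0.5277  0.0189] rows~ 4.4
```

```bash
python3 -m handwheel '[[[0.02,0.01,0],[0,0.11,0.004],0.1],[[0.05,0.025,0.005],[0,0.23,0.008],0.1],[[0.09,0.04,0.015],[0,0.35,0.012],0.1],[[0.13,0.055,0.03],[0,0.46,0.016],0.1],[[0.165,0.068,0.05],[0,0.52,0.019],0.1],[[0.178,0.07,0.0555],[-0.001,0.528,0.019],0.1],[[0.178,0.07,0.0555],[-0.001,0.528,0.019],0.1],[[0.178,0.07,0.0555],[-0.001,0.528,0.019],0.1]]'; python3 shot.py w11 wrist; python3 shot.py s11 scene;python3 shot.py t11 top
python3 - <<'E'
from h import *
from workcell import *
s=state();M=np.array([.5914,.1818,.1925])
go(s,M+AX*(.031+.15),neckR(AX));go(s,M+AX*(.031+.11),neckR(AX))
w=cv2.imread("pics/w11.png");q=cv2.imread("pics/s11.png")
f=lambda im,x,y,n:cv2.resize(im[y:y+n,x:x+n],(390,390),interpolation=cv2.INTER_CUBIC)
cv2.imwrite("pics/c11.png",np.hstack([f(w,215,150,130),f(q,320,180,100)]))
E
```

```text
t: 13.45
position: [0.611, 0.0927, 0.3496]
tool_rot: [3.141, -0.522, 1.789]
ft_force: [-0.4, -0.0, 0.0]
finger_gap: 0.0235
[0.61101367 0.09266962 0.34960108] [-0.24417577  0.3757766   1.1616229   0.47932791  1.82389814 -0.39163385]
[0.61129739 0.092475   0.35022699] [-0.24452348  0.37530418  1.16069608  0.47957085  1.82390798 -0.39155923]
[0.61139281 0.09245968 0.35057152] [-0.24466864  0.3749684   1.1603743   0.47984672  1.82386627 -0.39151283]
shift [ 0.0002 -0.0003  0.0017] turn [0.0029 0.0019 0.0005] rows~ 0.0
shift [ 0.0003 -0.0004  0.0417] turn [0.0029 0.0019 0.0005] rows~ 0.8
```

View pics/w11.png

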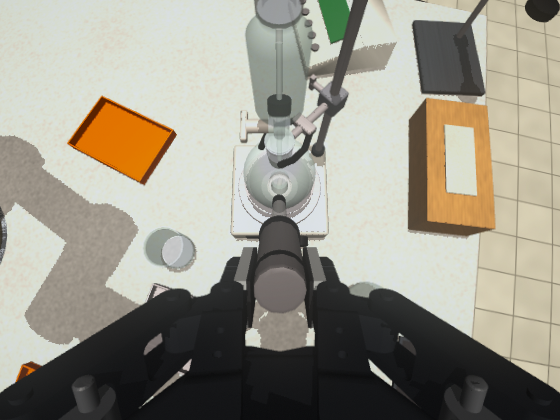

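View pics/c11.png

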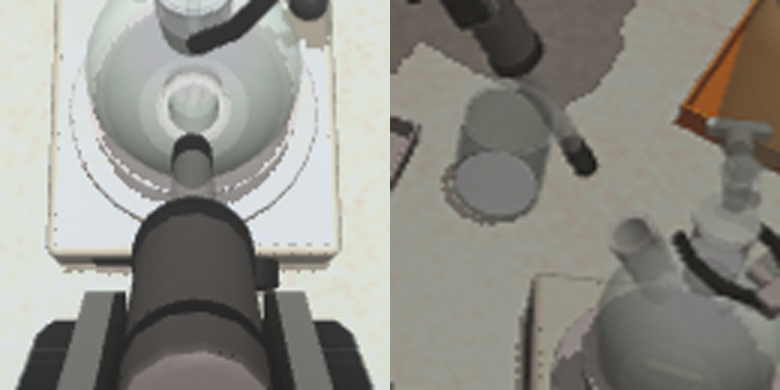

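```bash
cat >> h.py <<'E'
def proj(c,P,T=None):
    Tc=np.linalg.inv(pose(c,T));X=np.atleast_2d(P)@Tc[:3,:3].T+Tc[:3,3]
    K=np.array([[c["fx"],0,c["cx"]],[0,c["fy"],c["cy"]],[0,0,1]],float)
    return cv2.projectPoints(X,np.zeros(3),np.zeros(3),K,np.array([float(c["k1"]),0,0,0]))[0].reshape(-1,2)
E
python3 - <<'E'
from h import *
np.set_printoptions(precision=2,suppress=True)
M=np.array([.5914,.1818,.1925])
ims=[]
for n,x,y,N in(("w11",235,160,80),("s11",340,190,70),("t11",150,160,70)):
    c=load(f"pics/{n}.npz");T=c["T"]
    tp=lambda p:(T@[*p,1])[:3]
    P=[tp([0,0,.126]),tp([0,0,.115]),tp([0,0,.07]),M]
    a=T if n=="w11" else None
    uv=proj(c,P,a);print(n,uv)
    im=cv2.imread(f"pics/{n}.png");k=500/N
    I=cv2.resize(im[y:y+N,x:x+N],(500,500),interpolation=cv2.INTER_CUBIC)
    for i,p in enumerate(uv):
        cv2.drawMarker(I,tuple(int(v) for v in ((p+.5-[x,y])*k)),[(0,0,255),(0,255,0),(255,0,0),(0,255,255)][i],0,14,1)
    cv2.imwrite(f"pics/m_{n}.png",I)
    ims.append(I)
cv2.imwrite("pics/m11.png",cv2.resize(np.hstack(ims[:2]),(800,400)))
E
```

```text
w11 [[279.25 198.85]
 [279.25 201.73]
 [279.23 216.19]
 [279.26 186.33]]
s11 [[371.08 223.8 ]
 [369.08 220.53]
 [360.59 206.63]
 [381.26 239.61]]
t11 [[178.87 175.8 ]
 [180.16 174.52]
 [185.73 169.  ]
 [172.44 182.29]]
```

View pics/m11.png

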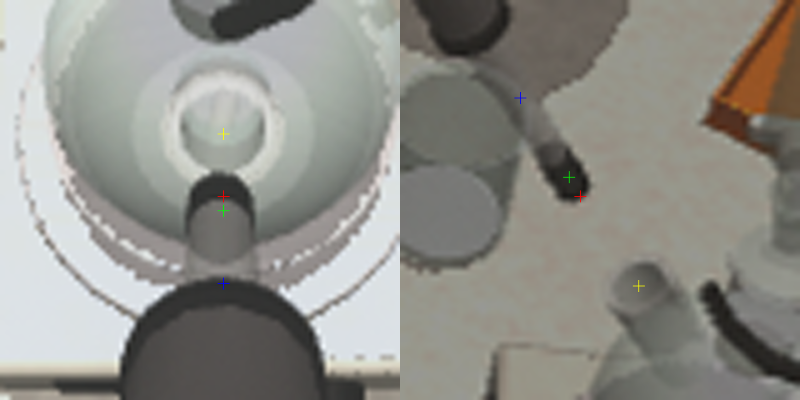

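View pics/m_t11.png

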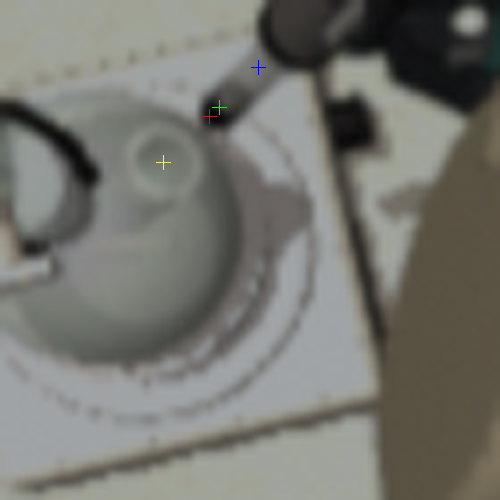

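The projected marks agree with the images to about 1 mm in the wrist and scene views, and about 2 mm in the top view. The shaft points at the mouth. I'll advance to just short of the rim and look again.

```bash
python3 -m handwheel '[[[0,0,0.02],[0.003,0.002,0],0.1],[[0.0005,0,0.04],[0.003,0.002,0],0.1],[[0.0005,0,0.047],[0.003,0.002,0],0.1],[[0.0005,0,0.047],[0.003,0.002,0],0.1],[[0.0005,0,0.047],[0.003,0.002,0],0.1]]'; python3 shot.py w12 wrist; python3 shot.py s12 scene
python3 - <<'E'
from h import *
from workcell import *
s=state();M=np.array([.5914,.1818,.1925])
go(s,M+AX*(.031+.06),neckR(AX))
ims=[]
for n,x,y,N in(("w12",235,155,80),("s12",350,205,60)):
    c=load(f"pics/{n}.npz");T=c["T"]
    tp=lambda p:(T@[*p,1])[:3]
    uv=proj(c,[tp([0,0,.126]),tp([0,0,.115]),tp([0,0,.07]),M],T if n[0]=="w" else None);print(uv)
    im=cv2.imread(f"pics/{n}.png");k=400/N
    I=cv2.resize(im[y:y+N,x:x+N],(400,400),interpolation=cv2.INTER_CUBIC)
    for i,p in enumerate(uv): cv2.drawMarker(I,tuple(int(v) for v in ((p+.5-[x,y])*k)),[(0,0,255),(0,255,0),(255,0,0),(0,255,255)][i],0,10,1)
    ims.append(I)
cv2.imwrite("pics/m12.png",np.hstack(ims))
E
```

```text
t: 14.1
position: [0.6069, 0.1153, 0.3111]
tool_rot: [3.139, -0.523, 1.79]
ft_force: [0.6, 0.8, -0.2]
finger_gap: 0.0237
[0.60689349 0.1153324  0.3111189 ] [-0.21223651  0.37408363  1.25619124  0.47783484  1.7262558  -0.40718608]
[0.60699977 0.1153073  0.3112027 ] [-0.21226377  0.37406635  1.25598042  0.47787121  1.72620573 -0.40719644]
shift [-0.0001 -0.001   0.0459] turn [0.0018 0.0009 0.0011] rows~ 0.9
[[279.25267492 198.85170674]
 [279.24895561 201.72830542]
 [279.23029177 216.19101231]
 [278.28617283 196.28122829]]
[[379.4384477  236.99882983]
 [377.54508767 233.90801484]
 [369.52108332 220.80742443]
 [381.26393631 239.61420727]]
```

View pics/m12.png

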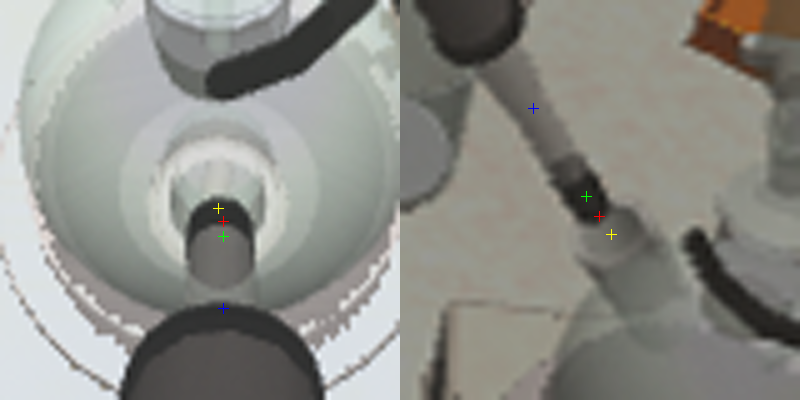

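The tip sits at the mouth within about 1 mm in both views. I'll insert with a 1 mm lateral correction and watch the force.

```bash
python3 -m handwheel '[[[0.0005,-0.001,0.008],[0.002,0.001,0],0.1],[[0.0005,-0.001,0.018],[0.002,0.001,0],0.1],[[0.0005,-0.001,0.028],[0.002,0.001,0],0.1],[[0.0005,-0.001,0.036],[0.002,0.001,0],0.1],[[0.0005,-0.001,0.036],[0.002,0.001,0],0.1]]'; python3 shot.py w13 wrist; python3 shot.py s13 scene
python3 - <<'E'
from h import *
from workcell import *
s=state();M=np.array([.5914,.1818,.1925])
go(s,M+AX*(.031),neckR(AX));print(s["ft_force"])
ims=[]
for n,x,y,N in(("w13",235,155,80),("s13",350,205,60)):
    im=cv2.imread(f"pics/{n}.png");ims.append(cv2.resize(im[y:y+N,x:x+N],(400,400),interpolation=cv2.INTER_CUBIC))
cv2.imwrite("pics/m13.png",np.hstack(ims))
E
```

```text
t: 14.7
position: [0.6011, 0.1338, 0.2787]
tool_rot: [-3.139, -0.525, 1.789]
ft_force: [-1.1, -1.3, 0.3]
finger_gap: 0.0236
[0.60112114 0.13384771 0.27866681] [-0.18567775  0.37790328  1.32974023  0.47902592  1.65048339 -0.41872133]
[0.60160898 0.13357011 0.27940602] [-0.18603179  0.37756649  1.3282438   0.4790988   1.65095002 -0.41863736]
shift [-0.0007  0.0002  0.0695] turn [-0.0008 -0.0003  0.0011] rows~ 1.4
[-0.53032956 -0.3931869  -0.00436726]
```

View pics/m13.png

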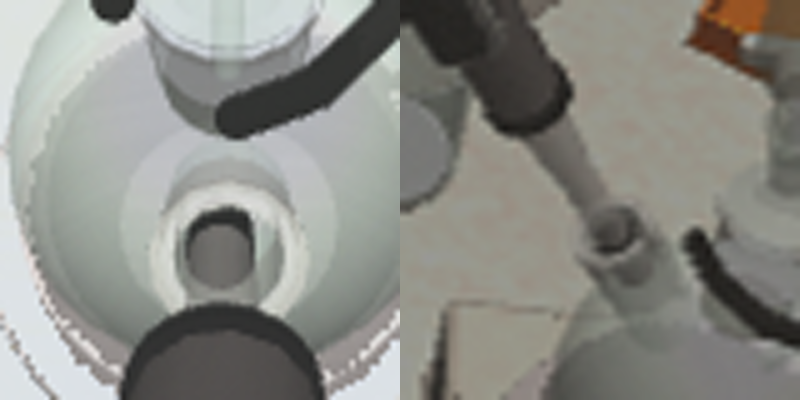

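The tip is inside the mouth. The shaft sits about 1 mm to the left of the bore centre at (221 vs 228 in the crop), so I'll correct and continue.

```bash
python3 -m handwheel '[[[0,0.0008,0.008],[0,0,0],0.1],[[0,0.0008,0.018],[0,0,0],0.1],[[0,0.0008,0.028],[0,0,0],0.1],[[0,0.0008,0.036],[0,0,0],0.1],[[0,0.0008,0.036],[0,0,0],0.1],[[0,0.0008,0.036],[0,0,0],0.1]]'; python3 shot.py w14 wrist; python3 shot.py s14 scene
python3 - <<'E'
from h import *
from workcell import *
s=state();M=np.array([.5914,.1818,.1925])
go(s,M+AX*(.031),neckR(AX));print(s["ft_force"],s["wrist_torque"])
ims=[]
for n,x,y,N in(("w14",235,155,80),("s14",350,205,60)):
    im=cv2.imread(f"pics/{n}.png");ims.append(cv2.resize(im[y:y+N,x:x+N],(400,400),interpolation=cv2.INTER_CUBIC))
cv2.imwrite("pics/m14.png",np.hstack(ims))
E
```

```text
t: 15.4
position: [0.5988, 0.1513, 0.2486]
tool_rot: [-3.141, -0.524, 1.79]
ft_force: [-0.1, -1.5, -0.8]
finger_gap: 0.0234
[0.59878343 0.15129679 0.24857205] [-0.15948882  0.38620577  1.39066192  0.48321849  1.57512805 -0.42875575]
[0.59901238 0.15112973 0.24889718] [-0.15973963  0.38599291  1.39009798  0.48325996  1.57526977 -0.42874725]
shift [-0.0008 -0.0009  0.0339] turn [-0.0002 -0.0001  0.0015] rows~ 0.7
[-0.33966265 -0.11646898 -0.2681054 ] [-0.28422627 -0.06221391  0.01975344]
```

View pics/m14.png

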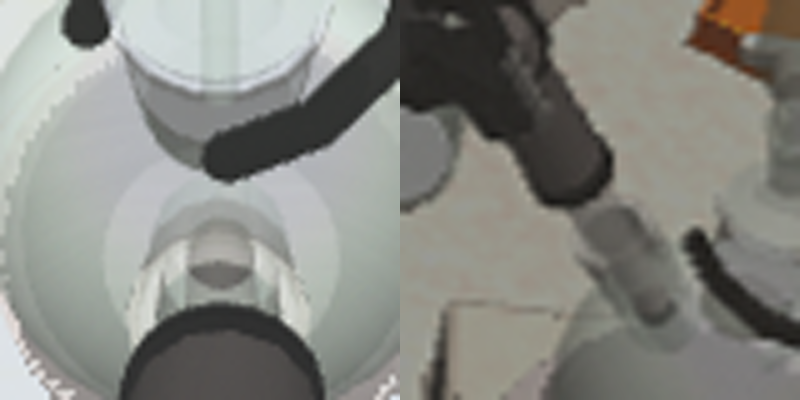

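```bash
python3 -m handwheel '[[[0,0,0.006],[0,0,0],0.1],[[0,0,0.012],[0,0,0],0.1],[[0,0,0.018],[0,0,0],0.1],[[0,0,0.022],[0,0,0],0.1],[[0,0,0.022],[0,0,0],0.1]]'
python3 - <<'E'
from h import *
from workcell import *
s=state();M=np.array([.5914,.1818,.1925])
go(s,M+AX*(.031),neckR(AX));print(s["ft_force"],s["wrist_torque"])
E
```

```text
t: 16.0
position: [0.5962, 0.1621, 0.2292]
tool_rot: [-3.141, -0.524, 1.79]
ft_force: [-1.4, -0.3, -0.2]
finger_gap: 0.0235
shift [-0.0008 -0.0004  0.011 ] turn [-0.0016 -0.0006  0.0011] rows~ 0.2
[-1.43148391 -0.29395806 -0.1551693 ] [-0.3148297 -0.0506195  0.0148093]
```

Forces are near zero with about 11 mm left, so I'll continue in small steps.

```bash
python3 -m handwheel '[[[0,0,0.003],[0,0,0],0.1],[[0,0,0.006],[0,0,0],0.1],[[0,0,0.008],[0,0,0],0.1],[[0,0,0.008],[0,0,0],0.1]]'; python3 -m handwheel '[[[0,0,0.0015],[0,0,0],0.1],[[0,0,0.003],[0,0,0],0.1],[[0,0,0.003],[0,0,0],0.1]]'; python3 shot.py w15 wrist; python3 shot.py s15 scene
python3 - <<'E'
from h import *
from workcell import *
s=state();M=np.array([.5914,.1818,.1925])
go(s,M+AX*(.031),neckR(AX));print(s["ft_force"],s["wrist_torque"])
ims=[]
for n,x,y,N in(("w15",235,155,80),("s15",350,205,60)):
    im=cv2.imread(f"pics/{n}.png");ims.append(cv2.resize(im[y:y+N,x:x+N],(400,400),interpolation=cv2.INTER_CUBIC))
cv2.imwrite("pics/m15.png",np.hstack(ims))
E
```

```text
t: 16.4
position: [0.5952, 0.1662, 0.2221]
tool_rot: [-3.14, -0.524, 1.79]
ft_force: [-0.6, -0.4, -0.6]
finger_gap: 0.0236
t: 16.7
position: [0.5953, 0.1669, 0.221]
tool_rot: [3.141, -0.523, 1.791]
ft_force: [-1.5, -4.1, 6.0]
finger_gap: 0.0237
[0.59526191 0.166894   0.22096906] [-0.13569485  0.39573084  1.44477852  0.48854021  1.50696381 -0.43874396]
[0.59523754 0.16688606 0.22097729] [-0.13573984  0.39568032  1.44485912  0.48858419  1.50694182 -0.43879321]
shift [-0.0009 -0.0005  0.0013] turn [-0.0004  0.0004  0.0019] rows~ 0.0
[-0.74615161 -4.20017582  5.96596308] [-0.32256932  0.18107361  0.15614136]
```

View pics/m15.png

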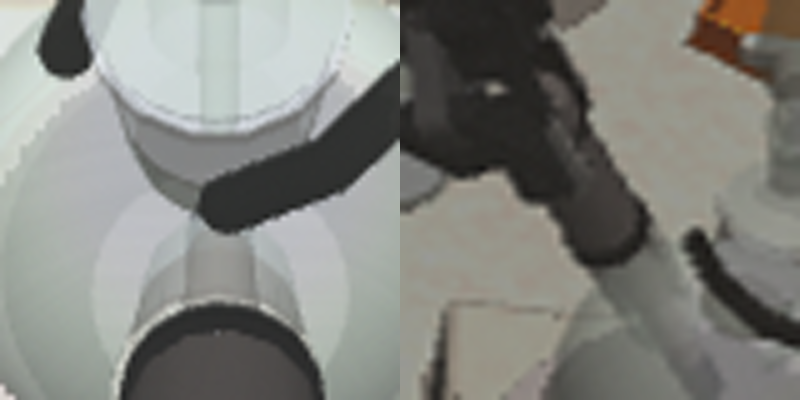

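The force along the axis is rising to about 7 N and the collar is on the rim. I'll press a little more to confirm it is home.

```bash
python3 -m handwheel '[[[0,0,0.001],[0,0,0],0.1],[[0,0,0.002],[0,0,0],0.1],[[0,0,0.002],[0,0,0],0.1],[[0,0,0.002],[0,0,0],0.1]]'; python3 -m handwheel '[[[0,0,0.001],[0,0,0],0.1],[[0,0,0.002],[0,0,0],0.1],[[0,0,0.002],[0,0,0],0.1]]'
```

```text
t: 17.2
position: [0.5952, 0.1669, 0.2209]
tool_rot: [3.139, -0.522, 1.792]
ft_force: [-1.4, -5.7, 8.9]
finger_gap: 0.0233
t: 17.5
position: [0.5953, 0.1669, 0.2209]
tool_rot: [3.137, -0.52, 1.793]
ft_force: [-2.4, -5.9, 9.7]
finger_gap: 0.0236
```

It doesn't advance any further, so the collar is home. I'll relax, open and retreat along the axis.

```bash
python3 -m handwheel '[[[0,0,-0.0003],[0,0,0],0.1],[[0,0,-0.0003],[0,0,0],0.1]]'; python3 -m handwheel '[[[0,0,0],[0,0,0],0.35],[[0,0,0],[0,0,0],0.5],[[0,0,0],[0,0,0],0.7],[[0,0,0],[0,0,0],0.7],[[0,0,0],[0,0,0],0.7]]'; python3 shot.py w16 wrist
```

```text
t: 17.7
position: [0.5954, 0.167, 0.221]
tool_rot: [3.137, -0.52, 1.793]
ft_force: [-0.1, -0.5, -0.5]
finger_gap: 0.0232
t: 18.2
position: [0.5954, 0.167, 0.2209]
tool_rot: [3.137, -0.52, 1.793]
ft_force: [0.3, 1.0, 0.2]
finger_gap: 0.0597
[0.59538681 0.16703961 0.22093315] [-0.13485616  0.39372922  1.44692067  0.48774312  1.5026702  -0.43990961]
```

View pics/w16.png

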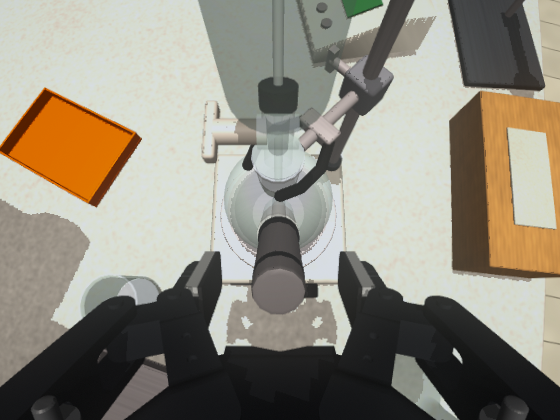

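The jaws are clear on both sides of the head at (278,285), so I'll retreat.

```bash
python3 -m handwheel '[[[0,0,-0.02],[0,0,0],0.8],[[0,0,-0.05],[0,0,0],0.8],[[0,0,-0.09],[0,0,0],0.8],[[0,0,-0.13],[0,0,0],0.8],[[0,0,-0.15],[0,0,0],0.8],[[0,0,-0.15],[0,0,0],0.8],[[0,0,-0.15],[0,0,0],0.8]]'; python3 shot.py w17 wrist; python3 shot.py s17 scene; python3 shot.py t17 top
python3 - <<'E'
from h import *
np.set_printoptions(precision=4,suppress=True)
M=np.array([.5914,.1818,.1925])
ims=[]
for n,x,y,N in(("s17",260,180,160),("w17",220,130,130)):
    c=load(f"pics/{n}.npz")
    uv=proj(c,[M,M+AX*.005,M+AX*.07],c["T"] if n[0]=="w" else None)
    im=cv2.imread(f"pics/{n}.png");k=400/N
    I=cv2.resize(im[y:y+N,x:x+N],(400,400),interpolation=cv2.INTER_CUBIC)
    for i,p in enumerate(uv): cv2.drawMarker(I,tuple(int(v) for v in ((p+.5-[x,y])*k)),[(0,0,255),(0,255,0),(255,0,0)][i],0,10,1)
    ims.append(I)
cv2.imwrite("pics/m17.png",np.hstack(ims))
E
```

```text
t: 18.95
position: [0.6109, 0.0941, 0.3505]
tool_rot: [3.137, -0.521, 1.792]
ft_force: [0.6, 0.5, -0.2]
finger_gap: 0.0688
[0.61093191 0.09414773 0.35051681] [-0.24188395  0.3739289   1.16177459  0.47945511  1.82237163 -0.39216631]
[0.6105187  0.09454299 0.34983456] [-0.24139255  0.37439419  1.1630177   0.47947468  1.82241176 -0.39215965]
[0.61032587 0.09479067 0.34957024] [-0.24104123  0.37460165  1.16346787  0.47947083  1.82251814 -0.39211971]
```

View pics/m17.png

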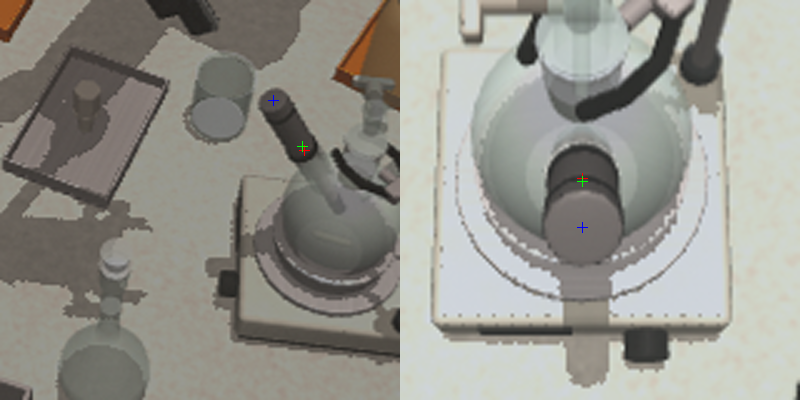

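View pics/s17.png

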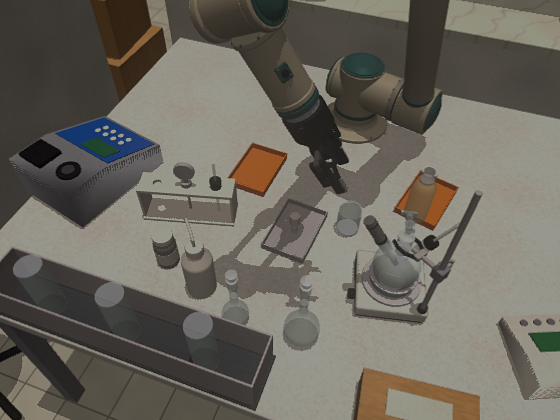

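The electrode's collar and head top lie on the predicted axis and positions in both views. The stopper stands in the tray at scene (295,222), and the other things look unmoved.

```bash
python3 -c "
from workcell import *
print(sign_off())"
```

```text
the job is handed in; nothing more can be done
None
```

I took the stopper out of the side neck and stood it upright in the steel tray before letting go. I then moved the pH electrode from the rack into the side neck, held it until the collar seated, released it and backed the arm away. I handed the job in at about 19 s, and sign-off reports no verdict.

- **Collar home:** pushing along the neck stopped moving the electrode at about 10 N, at a spot within about 1.5 mm of where I had measured the rim.
- **Final pictures:** the electrode's collar and head top lie on the predicted neck axis in the scene and wrist views. The stopper stands inside the tray, and nothing else looks moved.
- **Small disagreements:** the estimates of the mouth and the tray centre differed between views by about 1–3 mm and 8 mm. The top view put the electrode tip about 2 mm off where the wrist view had it. All were within the clearances, and no check failed.

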